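# Turn the specimen changer to bring the dish under the microscope

## Robot

A 6-joint arm with a two-finger parallel gripper is mounted at the origin on a cart in front of the work surface, level with it; the furniture and walls round the work are solid. World frame = base frame: x ahead of the robot, y to its left, z up, the work surface at z = 0. Lengths are in m, angles in rad, forces in N, time in s.
With the tool pointing down it reaches from about 0.3 to 0.875 m from the base axis. Payload 6.4 kg.
Tool frame: the origin (TCP) lies midway between the tips of the shut fingers; the grasp point (between the pads) lies 19 mm behind it; z points along the fingers, y is the line along which they close (so a half turn about z gives the same grasp; the last joint's range is limited). The gripper opens to 88 mm and grips with 3 to 60 N. Pads are 18 mm wide; open, the fingers measure 123 mm over their backs; the gripper's body (75 mm by 187 mm) begins 45 mm behind the grasp point.
Start: joints at [-1.514, 0.181, 1.607, -0, 1.354, -0.206], TCP at [0.149, -0.555, 0.239] pointing down, gripper open.
Joint ranges: [-2.99, 2.99], [-0.89, 2.07], [0.3, 2.58], [-1.14, 4.28], [0, 2.63], [-3.12, 3.12]. Speed limits (rad/s): [2.57, 2.57, 3.01, 3.14, 3.14, 3.14].

## Interface

Orientations are given as [roll, pitch, yaw] about the fixed x, y, z axes, in that order (R = Rz(yaw) Ry(pitch) Rx(roll)).
In Python, from station import ctrl gives the robot as it stands. The module is installed in compiled form; this text tells all that it offers.
- The arm moves only by the shell command python3 -m inch 'ROWS'. ROWS is JSON, one flat list of numbers, 5 for each row, row after row: the shift along the tool's x, y, z in cm, then the turn about the tool's z in degrees, then the opening in per cent of the stroke, from 0 (shut) to 100 (fully open). In form: [tx, ty, tz, roll, grip, tx, ty, tz, roll, grip, ...]. A call has 1 to 20 rows; each row is the pose to reach, as a shift and turn from the pose commanded when the call began, along the tool's axes at that moment; what a row does not reach only later rows make up. A row lasts 1/12 s, in which the tool goes at most 41.7 mm and 7.16 degrees, less where a joint would pass 70% of its speed; a pose out of reach is approached as far as the arm can. A call with a gripper value outside its range is refused whole. The fingers move at their own pace and stop on an object; the grip force is fixed at half the most. Time passes only in rows, so rows that repeat a pose let the fingers close. It gives the time, the measured TCP pose, the force, the opening and the grip force at its end, in the units of the state.
- ctrl.state(): the state, without advancing time (a new reading comes with each control period).
- ctrl.grab_frame(name): name is "scene" or "top"; returns a dict with "pixels" (480x640x3 uint8, blue, green, red), "vfov" (degrees; the focal length in pixels is half the picture's height over the tangent of half this angle, whatever the lens; pixels are square), "cx", "cy" (the principal point, pixels), "world_to_cam" (4x4, takes a point from world to camera coordinates). Camera axes: x right, y up, looking along -z (the intrinsics and any distortion apply to the point x, -y, -z); pixel columns grow to the right and rows downward; lengths in m; the calibration is good to about 2 mm. A picture is of the moment at which its call begins. There is no depth.
- ctrl.sign_off(): hands the job in; it is judged then, once.
The state is a dict: "clock": time; "joints": joint angles; "joint_vel": joint speeds; "joint_torque": joint torques, N m; "tcp_pos": TCP position; "orientation": TCP orientation; "contact_force": force on the tool from outside, world axes, zero at the start; "moment": the same for the moment, N m; "opening": opening from 0.0 (shut) to 1.0 (fully open); "finger_force": force on a finger pad.
Only numpy, scipy, OpenCV 4.12 (cv2) and the standard library are available. Lean on these libraries where they do the work, as an engineer would, in place of code of your own. Each camera call takes 0.05 s, during which the arm holds its last target. There are 200 camera calls.

## Task

The three-armed specimen changer stands to the right of the stereo microscope, with something lying on each of its three round seats. Push against its spokes with a fingertip, gently and without gripping anything, and turn it until the glass petri dish is centred under the microscope's lens, then let go and come clear. Do not touch, lift or spill what lies on the seats, keep off the microscope, and leave everything else on the table where it is.

Things in the scene. Friction and masses are not known exactly. Their poses are not given: they have to be found in the camera images.
- hub (a point): Point on the vertical axis of the changer's turning star (plain aluminium), on top of its hub, 46 mm above the table; hub 40 mm in diameter. Three level spokes 120 degrees apart, each a bar 12 mm wide, from 22 to 34 mm above the table, bare from 20 to 119 mm from the axis, then a round seat. The x axis points along the spoke of seat_0.
- changer: Fixed round steel foot of the changer, 88 mm in diameter and at most 12 mm high beyond the hub; origin at the table on the star's axis; x axis points to the lens. Below the spokes there is otherwise bare table or, on the microscope's side from about 50 mm from the axis, the microscope's base, 18 mm high.
- star (a joint): Turn of the star about its vertical axis in rad, 0 at every start, growing anticlockwise seen from above. It turns both ways, up to two full turns from the start. Steady friction (about 0.1 N m, some 1.2 N at 85 mm from the axis) and a damper (0.12 N m per rad/s), no spring, no notches; it stays where it is left.
- seat_0 (a point): Centre of the floor of one of the three round seats of the star, 155 mm from the axis and 27 mm above the table; the seat is a disc 72 mm in outer diameter with a rim 6 mm high round a recess 63 mm wide. seat_0, seat_1, seat_2 follow anticlockwise seen from above. Which seat bears what differs every time.
- seat_1 (a point): Centre of the floor of one of the three round seats of the star, 155 mm from the axis and 27 mm above the table; the seat is a disc 72 mm in outer diameter with a rim 6 mm high round a recess 63 mm wide. seat_0, seat_1, seat_2 follow anticlockwise seen from above. Which seat bears what differs every time.
- seat_2 (a point): Centre of the floor of one of the three round seats of the star, 155 mm from the axis and 27 mm above the table; the seat is a disc 72 mm in outer diameter with a rim 6 mm high round a recess 63 mm wide. seat_0, seat_1, seat_2 follow anticlockwise seen from above. Which seat bears what differs every time.
- lens (a point): Centre of the underside of the stereo microscope's lens, 69 mm above the table, 155 mm from the star's axis: the seats pass beneath it. The tall head with its eyepieces comes to about 95 mm from the star's axis, the focus knobs to about 90 mm (91 to 133 mm above the table): keep the hand on the side of the hub away from the microscope.
- stereo_microscope: The fixed white stereo microscope, 256 mm tall; origin under the middle of its base (260 by 201 mm), 175 mm from the star's axis; its front, -x, faces about towards the robot; the star stands on its right, -y, and turns clear of it all the way round.
- petri_dish: Open clear petri dish, 60 mm in diameter, 13 mm tall, lying loose in one of the seats (up to 1.5 mm off the seat's centre); origin at the centre of its underside. The thing to bring under the lens.
- adapter_ring: Black ring, 39 mm in diameter, 14 mm tall, lying loose in another seat; origin at the centre of its underside.
- check_disc: Flat steel disc with a step, 48 mm in diameter, 9 mm tall, lying loose in the third seat; origin at the centre of its underside.
- dropper_bottle_a: Bystander: amber dropper bottle, 30 mm wide, 74 mm tall, left of the microscope; origin at the centre of its underside.
- vial_2: Bystander: sample vial, 22 mm in diameter, 48 mm tall, right of the changer just outside the seats' sweep; origin at the centre of its underside.
- objective_can: Bystander: round can, 40 mm in diameter, 51 mm tall; origin at the centre of its underside.
- slide_case: Bystander: flat case for slides, 90 by 98 by 34 mm; origin at the centre of its underside.
- blower: Bystander: dust blower with a rubber bulb, lying, 92 by 47 by 47 mm; origin at the centre of its underside.
- petri_lid: Bystander: clear lid of a dish, 64 mm in diameter, 10 mm tall, lying on the table (not the dish); origin at the centre of its underside.
- vial_0: Bystander: sample vial, 22 mm in diameter, 48 mm tall; origin at the centre of its underside.

How it is judged:
At the end, for the whole second after the job is handed in: The middle of the petri dish is within 8 mm of the lens's axis seen from above, the star is at rest, and dish, ring and disc still lie flat in their seats; the bystanders are within 15 mm of where they stood (horizontal distance between petri_dish and lens below 0.008 m and velocity of joint star between -0.02 and 0.02 rad/s and height (world z) of petri_dish between 0.022 and 0.031 m and angle between each of petri_dish, adapter_ring, check_disc's own z axis and vertical below 0.1 rad and linear speed of each of petri_dish, adapter_ring, check_disc below 0.01 m/s and height (world z) of adapter_ring between 0.022 and 0.031 m and height (world z) of check_disc between 0.022 and 0.031 m and distance of each of dropper_bottle_a, vial_2, objective_can, slide_case, blower, petri_lid, vial_0 from where it was at the start of the episode below 0.015 m); the robot touches nothing.
It fails at once if the dish, ring or disc lifted out of its seat, dropped from it or tipped (height (world z) of any of petri_dish, adapter_ring, check_disc above 0.036 m or height (world z) of any of petri_dish, adapter_ring, check_disc below 0.02 m or angle between any of petri_dish, adapter_ring, check_disc's own z axis and vertical above 0.25 rad).
It fails at once if the robot touches the dish, ring or disc on the seats (over 0.5 N) (contact force between any of the fingers, the arm and petri_dish above 0.5 N or contact force between any of the fingers, the arm and adapter_ring above 0.5 N or contact force between any of the fingers, the arm and check_disc above 0.5 N).
It fails at once if the robot leans on the microscope (over 3 N) (contact force between any of the fingers, the arm and stereo_microscope above 3 N).
It fails at once if the star is flung round (faster than 4 rad/s), or gripped or shoved hard (over 25 N from the fingers), instead of pushed gently (contact force between the fingers and star above 25 N or velocity of joint star above 4 rad/s or velocity of joint star below -4 rad/s).
It fails at once if a bystander on the table pushed away by more than 15 mm, or tipped (distance of any of dropper_bottle_a, vial_2, objective_can, slide_case, blower, petri_lid, vial_0 from where it was at the start of the episode above 0.015 m or angle between any of dropper_bottle_a, vial_2, objective_can, slide_case, blower, petri_lid, vial_0's own z axis and vertical above 0.4 rad).
It also fails if it takes over 72 s, if anything falls off the work surface, if the arm or the gripper's body presses on something with over 40 N, if the wrist force passes 120 N, or if a joint passes its speed limit or range.

## Working session

There is one attempt and no reset: what is moved stays moved. The work goes in short steps, Python scripts to look and compute and a shell command to move; the robot and the scene stay as the last step left them, time stands still between calls to the robot, and variables do not carry over. Pictures are saved under pics/ and viewed, at most 11 in all, crops included, and the job is handed in when it is done.

```bash
mkdir -p pics; cat > h.py <<'E'
import numpy as np, cv2
from station import ctrl
def grab(n,f=None):
    d=ctrl.grab_frame(n); d['pixels']=np.asarray(d['pixels'],np.uint8)
    if f: cv2.imwrite('pics/'+f,d['pixels'])
    return d
def K(d):
    f=240/np.tan(np.radians(d['vfov'])/2); return f,d['cx'],d['cy']
def ray(d,u,v,z):
    f,cx,cy=K(d); M=np.array(d['world_to_cam']); R=M[:3,:3]; c=-R.T@M[:3,3]
    r=R.T@np.array([(u-cx)/f,-(v-cy)/f,-1.]); return c+r*(z-c[2])/r[2]
def proj(d,p):
    f,cx,cy=K(d); M=np.array(d['world_to_cam']); q=M[:3,:3]@np.array(p)+M[:3,3]
    return cx+f*q[0]/-q[2], cy-f*q[1]/-q[2]
E
python3 - <<'E'
from h import *
for n in('scene','top'):
    d=grab(n,n+'0.png'); print(n,{k:v for k,v in d.items() if k!='pixels'})
print(ctrl.state())
E
```

```text
scene {'vfov': 45.23210268163265, 'cx': 323.2162057031571, 'cy': 236.03643930798358, 'world_to_cam': array([[ 0.4816039 , -0.87625145, -0.01552672, -0.39785578],
       [ 0.44309988,  0.22817397,  0.86694817, -0.28628142],
       [-0.7561218 , -0.42440551,  0.49815639, -1.40626716],
       [ 0.        ,  0.        ,  0.        ,  1.        ]])}
top {'vfov': 53.302703452492075, 'cx': 315.3821127013044, 'cy': 235.3982816605302, 'world_to_cam': array([[-1.15730526e-02, -9.99933014e-01, -1.77798043e-04,
        -1.44117406e-01],
       [ 9.98098569e-01, -1.15625864e-02,  6.05438142e-02,
        -5.44431206e-01],
       [-6.05418145e-02,  5.23216776e-04,  9.98165525e-01,
        -1.42092835e+00],
       [ 0.00000000e+00,  0.00000000e+00,  0.00000000e+00,
         1.00000000e+00]])}
{'clock': 0.1, 'joints': array([-1.51431951e+00,  1.81467198e-01,  1.60786100e+00, -2.18125960e-05,
        1.35380016e+00, -2.06286326e-01]), 'joint_vel': array([ 0.0027216 , -0.00211749, -0.00337017, -0.00067648,  0.00040794,
       -0.00090966]), 'joint_torque': array([ 1.26943924e-03, -4.34816945e+01, -3.42697084e+01,  7.04975892e-02,
        3.40360589e-02, -3.35590892e-05]), 'tcp_pos': array([ 0.14934742, -0.55478667,  0.2379227 ]), 'orientation': array([-3.14008514e+00, -2.93711588e-04,  2.62767638e-01]), 'contact_force': array([-0.07691125, -0.68490597,  0.42064703]), 'moment': array([0.01556079, 0.0206197 , 0.0056661 ]), 'finger_force': 0.0, 'opening': 0.9985642849374263}
```

View pics/top0.png

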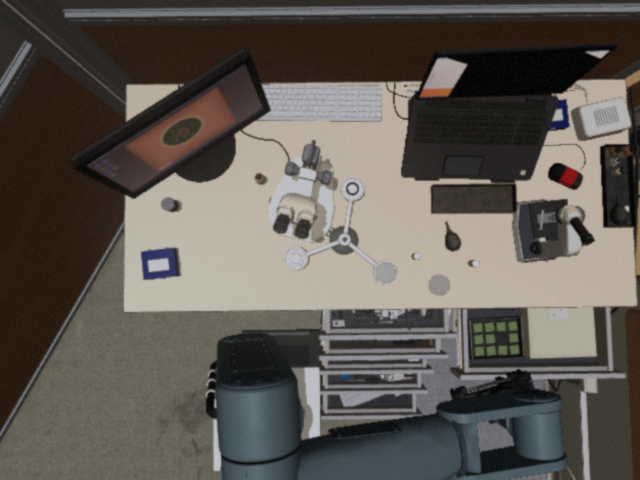

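View pics/scene0.png

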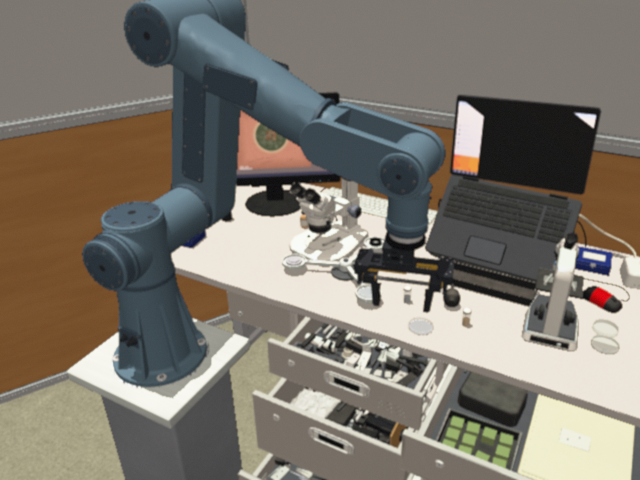

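Top view: the hub is at about (344,240). The seats are at (353,189), which holds the black ring, (297,258) and (384,272). The microscope is at upper left around (305,200). I'll enlarge this area to identify the dish.

```bash
python3 - <<'E'
from h import *
a=cv2.imread('pics/top0.png')[140:300,240:460]; b=cv2.imread('pics/scene0.png')[180:340,270:490]
cv2.imwrite('pics/crop0.png',np.vstack([cv2.resize(x,None,fx=3.5,fy=3.5,interpolation=cv2.INTER_CUBIC)[:, :] for x in (a,)]))
d=grab('top')
for n,u,v,z in(('hub',344,240,.046),('ring',353,189,.033),('L',297,258,.033),('R',384,272,.033),('vial',417,256,.048)):
    print(n,ray(d,u,v,z))
s=grab('scene')
b=s['pixels'][220:320,270:400]; cv2.imwrite('pics/crop1.png',cv2.resize(b,None,fx=5,fy=5,interpolation=cv2.INTER_CUBIC))
E
```

```text
hub [ 0.52639675 -0.23443587  0.046     ]
ring [ 0.67934434 -0.26443683  0.033     ]
L [ 0.47527185 -0.09516718  0.033     ]
R [ 0.43093283 -0.35207034  0.033     ]
vial [ 0.47684995 -0.44762744  0.048     ]
```

View pics/crop0.png

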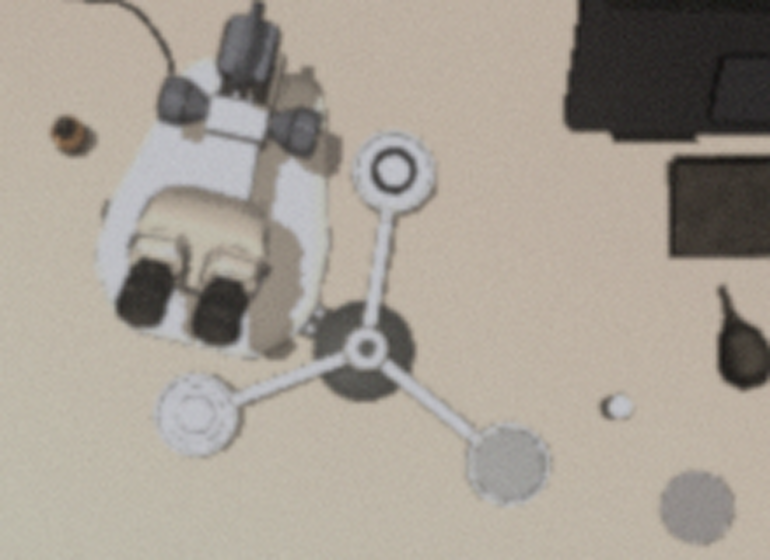

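View pics/crop1.png

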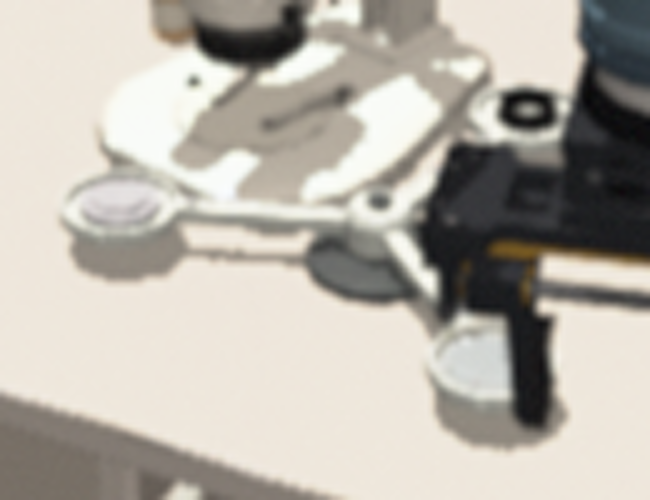

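The seat at upper right (353,189) holds the black ring. The left seat (297,258) holds the 48 mm stepped check disc. The right/near seat (385,272) is filled by a uniform clear disc, which is the petri dish. The lens barrel in the scene view ends near (320,230). Next I'll look closely at it.

```bash
python3 - <<'E'
from h import *
import scipy.optimize as so
s=cv2.imread('pics/scene0.png'); cv2.imwrite('pics/lens.png',cv2.resize(s[180:250,285:365],None,fx=8,fy=8,interpolation=cv2.INTER_CUBIC))
d=grab('top'); im=d['pixels']
# seat centres: rim circle z=.033
P=[ray(d,u,v,.033)[:2] for u,v in((352.6,188.8),(296.6,258.3),(384.8,272.0))]
f=lambda q:np.ravel([np.array(q[:2])+.155*np.array([np.cos(q[2]+k),np.sin(q[2]+k)])-p for p,k in zip(P,(0,2*np.pi/3,-2*np.pi/3))])
r=so.least_squares(f,[.527,-.235,-.2]); print(r.x,np.degrees(r.x[2]),f(r.x)*1000, ray(d,344.6,239.1,.046))
sc=grab('scene'); h=r.x[:2]
for a in range(40,110,5):
    t=np.radians(a);L=[h[0]+.155*np.cos(t),h[1]+.155*np.sin(t),.069]; u,v=proj(sc,L); print(a,np.round(L,3),round((u-285)*8),round((v-180)*8))
print([np.round(proj(sc,[*h,.046]),1)])
E
```

```text
[ 0.52842124 -0.23722042 -0.16779499] -9.613944628457872 [ 1.28376732  0.1444294   0.03022931  2.0453917  -1.31399663 -2.18982109] [ 0.52902771 -0.23624161  0.046     ]
40 [ 0.647 -0.138  0.069] 391 374
45 [ 0.638 -0.128  0.069] 357 379
50 [ 0.628 -0.118  0.069] 325 385
55 [ 0.617 -0.11   0.069] 293 392
60 [ 0.606 -0.103  0.069] 262 401
65 [ 0.594 -0.097  0.069] 233 410
70 [ 0.581 -0.092  0.069] 205 422
75 [ 0.569 -0.088  0.069] 179 434
80 [ 0.555 -0.085  0.069] 155 447
85 [ 0.542 -0.083  0.069] 133 462
90 [ 0.528 -0.082  0.069] 114 478
95 [ 0.515 -0.083  0.069] 96 494
100 [ 0.502 -0.085  0.069] 82 512
105 [ 0.488 -0.088  0.069] 70 530
[array([345.1, 258.8])]
```

View pics/lens.png

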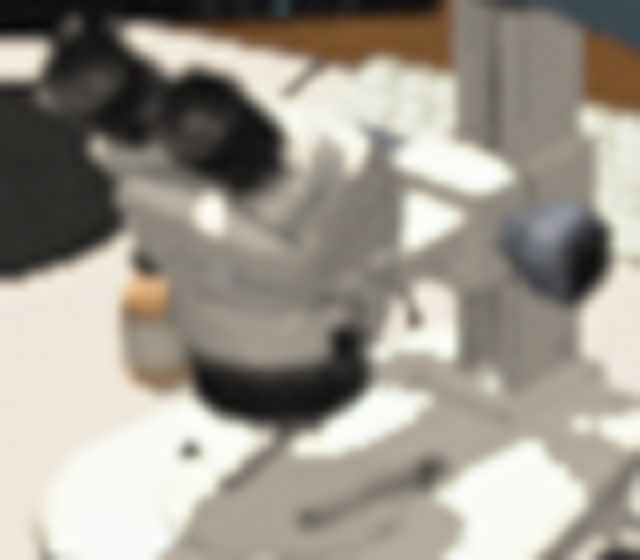

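Lens close-up: the black lens barrel spans crop x of about 195 to 368, with its bottom near y=422. That puts the lens axis at u≈320 px in the scene, about 57° as seen from the hub. I'll refine this and plan the transit.

```bash
cat >> h.py <<'E'
H=np.array([.5284,-.2372])
def pol(r,a): a=np.radians(a); return H+r*np.array([np.cos(a),np.sin(a)])
def rows(pts,s=None):
    "pts: list of (x,y,z,yawdeg|None); tool shifts from present pose"
    s=s or ctrl.state(); p=s['tcp_pos']; y=s['orientation'][2]; c,n=np.cos(y),np.sin(y)
    for q in pts:
        e=np.array(q[:3])-p; print(np.round([100*(c*e[0]+n*e[1]),100*(n*e[0]-c*e[1]),-100*e[2]],2).tolist())
E
python3 - <<'E'
from h import *
im=cv2.imread('pics/scene0.png'); g=cv2.resize(im[180:250,285:365],None,fx=8,fy=8,interpolation=cv2.INTER_CUBIC).max(2)
for y in range(362,424,6):
    x=np.where(g[y,150:420]<90)[0]+150; 
    if len(x): print(y,x.min(),x.max(),(x.min()+x.max())/2,(x.min()+x.max())/16+285)
d=grab('top')
for z in(.2,.25): print('eyepiece',ray(d,240+220/3.5,140+340/3.5,z)-[*H,0])
q=pol(.085,258); print(q); rows([(*q,.12),(*q,.022)])
E
```

```text
362 191 364 277.5 319.6875
368 191 366 278.5 319.8125
374 192 367 279.5 319.9375
380 194 366 280.0 320.0
386 196 363 279.5 319.9375
392 199 358 278.5 319.8125
398 204 351 277.5 319.6875
404 211 342 276.5 319.5625
410 219 334 276.5 319.5625
416 237 323 280.0 320.0
422 267 314 290.5 321.3125
eyepiece [-0.00100492  0.11976169  0.2       ]
eyepiece [-0.00386973  0.11847415  0.25      ]
[ 0.51072751 -0.32034255]
[40.99, -13.29, 11.85]
[40.99, -13.29, 21.65]
```

```bash
python3 -m inch '[10,-3,3,-7,0, 20,-6,6,-14,0, 30,-10,9,-21,0, 41,-13.3,11.8,-28,0, 41,-13.3,11.8,-35,0, 41,-13.3,11.8,-42,0, 41,-13.3,11.8,-42,0, 41,-13.3,11.8,-42,0, 41,-13.3,11.8,-42,0, 41,-13.3,11.8,-42,0, 41,-13.3,11.8,-42,0, 41,-13.3,11.8,-42,0, 41,-13.3,11.8,-42,0, 41,-13.3,11.8,-42,0]'
python3 - <<'E'
from h import *
q=pol(.085,258); rows([(*q,.022)])
for a in (258,250,240,230,220,210,200,190,180,170,165): rows([(*pol(.085,a),.022)])
grab('scene','s1.png'); t=grab('top','t1.png')
c=lambda i,x,y:cv2.resize(i[y:y+150,x:x+200],None,fx=2,fy=2)
a=cv2.imread('pics/s1.png');cv2.imwrite('pics/v1.png',np.hstack([c(a,250,180),c(t['pixels'],245,170)]))
E
```

```text
clock: 1.52
tcp_pos: [0.5104, -0.3206, 0.1208]
orientation: [-3.141, 0.0, 0.996]
contact_force: [-0.0, -0.3, 0.1]
opening: 0.001
finger_force: 0.0
[0.04, 0.01, 9.88]
[0.04, 0.01, 9.88]
[-0.31, -1.12, 9.88]
[-0.51, -2.59, 9.88]
[-0.46, -4.07, 9.88]
[-0.15, -5.52, 9.88]
[0.41, -6.89, 9.88]
[1.2, -8.15, 9.88]
[2.19, -9.25, 9.88]
[3.36, -10.16, 9.88]
[4.67, -10.85, 9.88]
[5.36, -11.11, 9.88]
```

View pics/v1.png

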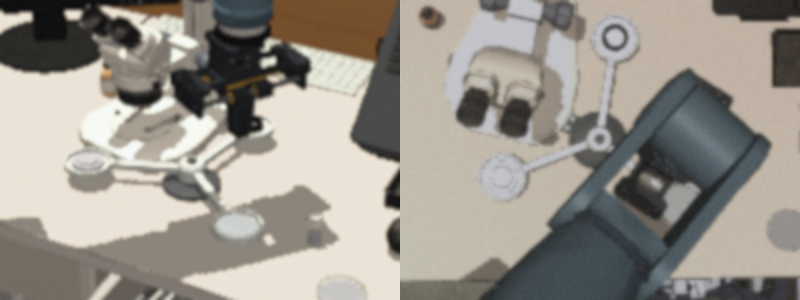

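The hand is above the gap between the dish spoke and the ring spoke, and nothing has been touched. The left half shows the dish seat at (238,225) and the hub at (190,163). Now I'll lower the hand and make the first stroke.

```bash
python3 -m inch '[0,0,3,0,0, 0,0,6,0,0, 0,0,8.5,0,0, 0,0,9.9,0,0, 0,0,9.9,0,0, 0,0,9.9,0,0]'
python3 -m inch '[-0.15,-0.4,0,0,0, -0.25,-0.8,0,0,0, -0.31,-1.12,0,0,0, -0.4,-1.6,0,0,0, -0.46,-2.1,0,0,0, -0.51,-2.6,0,0,0, -0.51,-3.1,0,0,0, -0.5,-3.6,0,0,0, -0.46,-4.07,0,0,0, -0.38,-4.55,0,0,0, -0.28,-5.0,0,0,0, -0.15,-5.52,0,0,0, 0.02,-6.0,0,0,0, 0.2,-6.4,0,0,0, 0.41,-6.89,0,0,0, 0.65,-7.3,0,0,0, 0.9,-7.7,0,0,0, 1.2,-8.15,0,0,0]'
python3 - <<'E'
from h import *
for a in (190,185,180,175,170,165,160): rows([(*pol(.085,a),.022)])
s=grab('scene','s2.png'); t=grab('top','t2.png')
c=lambda i,x,y:cv2.resize(i[y:y+150,x:x+200],None,fx=2,fy=2)
cv2.imwrite('pics/v2.png',np.hstack([c(s['pixels'],250,180),c(t['pixels'],245,170)]))
E
```

```text
clock: 2.12
tcp_pos: [0.5102, -0.321, 0.0219]
orientation: [-3.141, -0.0, 0.994]
contact_force: [0.3, 0.3, 1.2]
opening: 0.005
finger_force: 0.0
clock: 3.62
tcp_pos: [0.4487, -0.2657, 0.0218]
orientation: [3.141, 0.0, 0.996]
contact_force: [1.6, -2.1, 0.2]
opening: 0.005
finger_force: 1.0
[0.93, -1.09, -0.02]
[1.5, -1.57, -0.02]
[2.1, -2.0, -0.02]
[2.74, -2.37, -0.02]
[3.41, -2.69, -0.02]
[4.11, -2.95, -0.02]
[4.82, -3.15, -0.02]
```

View pics/v2.png

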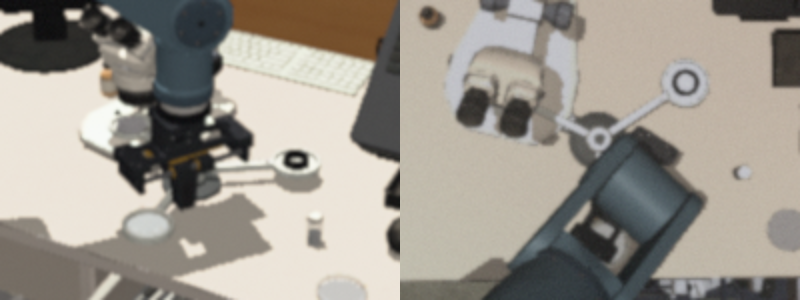

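The push works: the star has turned about 47° clockwise, the dish is at about 183°, and the arm is well clear of the microscope. I'll continue the stroke.

```bash
python3 -m inch '[0.25,-0.4,0,0,0, 0.6,-0.75,0,0,0, 0.93,-1.09,0,0,0, 1.2,-1.35,0,0,0, 1.5,-1.57,0,0,0, 1.8,-1.8,0,0,0, 2.1,-2.0,0,0,0, 2.4,-2.2,0,0,0, 2.74,-2.37,0,0,0, 3.1,-2.53,0,0,0, 3.41,-2.69,0,0,0, 3.75,-2.82,0,0,0, 4.1,-2.95,0,0,0, 4.1,-2.95,0,0,0, 4.0,-3.0,0,0,0, 3.0,-3.1,0,0,0, 2.5,-3.1,-3,0,0, 2.5,-3.1,-6,0,0, 2.5,-3.1,-6,0,0, 2.5,-3.1,-6,0,0]'
python3 - <<'E'
from h import *
s=grab('scene','s3.png'); t=grab('top','t3.png')
q=pol(.085,300); print(q); rows([(*q,.08),(*q,.022)])
c=lambda i,x,y:cv2.resize(i[y:y+150,x:x+200],None,fx=2,fy=2)
cv2.imwrite('pics/v3.png',np.hstack([c(s['pixels'],250,180),c(t['pixels'],245,170)]))
E
```

```text
clock: 5.38
tcp_pos: [0.4371, -0.2296, 0.0833]
orientation: [3.138, 0.001, 0.995]
contact_force: [-0.3, -0.9, -0.9]
opening: 0.001
finger_force: 0.0
[ 0.5709     -0.31081216]
[0.41, 15.84, 0.11]
[0.41, 15.84, 5.91]
```

View pics/v3.png

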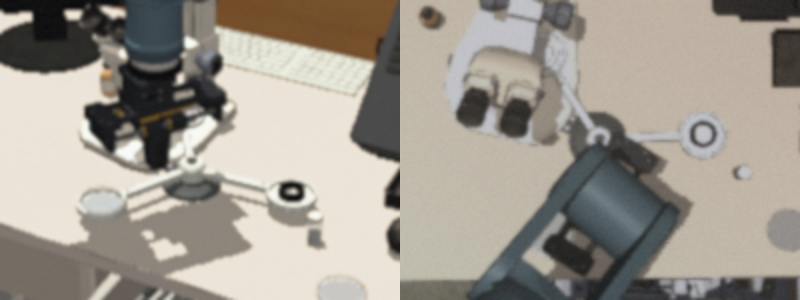

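The ring spoke is now at about 272° and the dish at about 152°, so roughly 94° is left. Next I'll move over to the far side of the ring spoke for stroke 2.

```bash
python3 -m inch '[0.1,4,0,0,0, 0.2,8,0,0,0, 0.3,12,0,0,0, 0.4,15.8,0,0,0, 0.4,15.8,0,0,0, 0.4,15.8,2.5,0,0, 0.4,15.8,4.5,0,0, 0.4,15.8,6,0,0, 0.4,15.8,6,0,0, 0.4,15.8,6,0,0]'
python3 - <<'E'
from h import *
for a in range(295,199,-5): rows([(*pol(.085,a),.022)])
E
```

```text
clock: 6.32
tcp_pos: [0.5698, -0.3096, 0.0199]
orientation: [-3.138, -0.0, 0.996]
contact_force: [0.5, 0.1, -0.1]
opening: 0.005
finger_force: 0.0
[-0.68, -0.21, -0.21]
[-1.29, -0.63, -0.21]
[-1.86, -1.1, -0.21]
[-2.39, -1.62, -0.21]
[-2.87, -2.19, -0.21]
[-3.3, -2.79, -0.21]
[-3.68, -3.43, -0.21]
[-4.0, -4.1, -0.21]
[-4.26, -4.79, -0.21]
[-4.45, -5.51, -0.21]
[-4.59, -6.24, -0.21]
[-4.66, -6.98, -0.21]
[-4.67, -7.72, -0.21]
[-4.61, -8.46, -0.21]
[-4.48, -9.19, -0.21]
[-4.3, -9.91, -0.21]
[-4.05, -10.6, -0.21]
[-3.74, -11.28, -0.21]
[-3.38, -11.92, -0.21]
[-2.95, -12.53, -0.21]
```

```bash
python3 -m inch '[-0.3,0,-0.2,0,0, -0.68,-0.21,-0.2,0,0, -1.0,-0.42,-0.2,0,0, -1.29,-0.63,-0.2,0,0, -1.58,-0.86,-0.2,0,0, -1.86,-1.1,-0.2,0,0, -2.13,-1.36,-0.2,0,0, -2.39,-1.62,-0.2,0,0, -2.63,-1.9,-0.2,0,0, -2.87,-2.19,-0.2,0,0, -3.1,-2.5,-0.2,0,0, -3.3,-2.79,-0.2,0,0, -3.5,-3.1,-0.2,0,0, -3.68,-3.43,-0.2,0,0, -3.85,-3.77,-0.2,0,0, -4.0,-4.1,-0.2,0,0, -4.14,-4.45,-0.2,0,0, -4.26,-4.79,-0.2,0,0, -4.36,-5.15,-0.2,0,0, -4.45,-5.51,-0.2,0,0]'
python3 - <<'E'
from h import *
for a in range(250,199,-5): rows([(*pol(.085,a),.022)])
E
```

```text
clock: 7.98
tcp_pos: [0.5005, -0.318, 0.0237]
orientation: [3.141, 0.0, 0.996]
contact_force: [2.7, 0.6, -0.3]
opening: 0.007
finger_force: 1.0
[0.01, -0.15, 0.17]
[-0.12, -0.88, 0.17]
[-0.19, -1.62, 0.17]
[-0.2, -2.36, 0.17]
[-0.14, -3.1, 0.17]
[-0.02, -3.83, 0.17]
[0.17, -4.55, 0.17]
[0.42, -5.24, 0.17]
[0.73, -5.92, 0.17]
[1.09, -6.56, 0.17]
[1.51, -7.17, 0.17]
```

```bash
python3 -m inch '[-0.06,-0.5,0,0,0, -0.12,-0.88,0,0,0, -0.16,-1.25,0,0,0, -0.19,-1.62,0,0,0, -0.2,-2.0,0,0,0, -0.2,-2.36,0,0,0, -0.17,-2.73,0,0,0, -0.14,-3.1,0,0,0, -0.08,-3.47,0,0,0, -0.02,-3.83,0,0,0, 0.07,-4.19,0,0,0, 0.17,-4.55,0,0,0, 0.29,-4.9,0,0,0, 0.42,-5.24,0,0,0, 0.57,-5.58,0,0,0, 0.73,-5.92,0,0,0, 0.73,-5.92,0,0,0, 0.73,-5.92,0,0,0]'
python3 - <<'E'
from h import *
for a in range(210,180,-3): rows([(*pol(.085,a),.022)])
s=grab('scene','s4.png'); t=grab('top','t4.png')
a=cv2.resize(s['pixels'][190:290,270:400],None,fx=3.8,fy=3.8,interpolation=cv2.INTER_CUBIC)
b=cv2.resize(t['pixels'][180:280,270:350],None,fx=3.8,fy=3.8,interpolation=cv2.INTER_CUBIC)
cv2.imwrite('pics/v4.png',np.hstack([a,b]))
E
```

```text
clock: 9.48
tcp_pos: [0.4544, -0.279, 0.0234]
orientation: [-3.14, -0.0, 0.996]
contact_force: [0.7, -0.8, 0.1]
opening: 0.002
finger_force: 0.0
[-0.04, 0.07, 0.14]
[0.17, -0.32, 0.14]
[0.41, -0.7, 0.14]
[0.66, -1.07, 0.14]
[0.93, -1.42, 0.14]
[1.22, -1.76, 0.14]
[1.53, -2.08, 0.14]
[1.85, -2.38, 0.14]
[2.19, -2.67, 0.14]
[2.54, -2.94, 0.14]
```

View pics/v4.png

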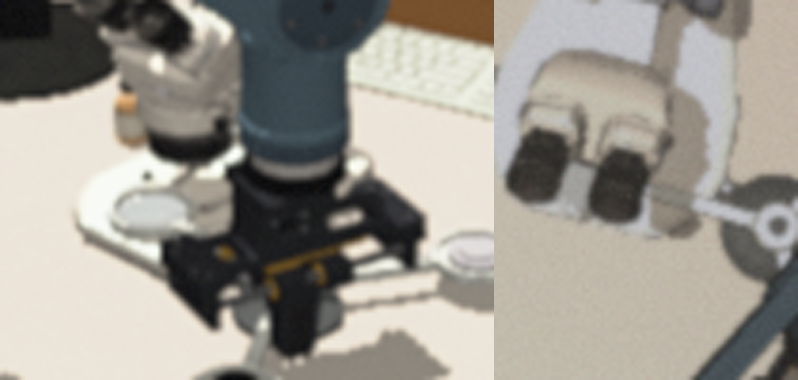

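The dish is visible in the scene crop at (152,213), which is about pixel (310,246), just short of the lens barrel at about u=319.5. I'll compute the angle still to go.

```bash
python3 - <<'E'
from h import *
d=grab('scene')
for a in range(84,48,-3): print(a,'seat',np.round(proj(d,[*pol(.155,a),.034]),1),'lens',np.round(proj(d,[*pol(.155,a),.069]),1))
im=d['pixels'].astype(int)
# dish interior: bluish-grey vs white rim
for v in range(241,253,2): print(v,(im[v,290:340,0]).tolist())
E
```

```text
84 seat [302.6 247.3] lens [302.2 237.4]
81 seat [304.2 246.2] lens [303.8 236.3]
78 seat [305.9 245.1] lens [305.6 235.2]
75 seat [307.7 244.1] lens [307.4 234.2]
72 seat [309.6 243.1] lens [309.3 233.3]
69 seat [311.6 242.2] lens [311.3 232.4]
66 seat [313.7 241.3] lens [313.4 231.6]
63 seat [315.8 240.5] lens [315.5 230.8]
60 seat [318.  239.8] lens [317.8 230.1]
57 seat [320.2 239.1] lens [320.  229.4]
54 seat [322.6 238.5] lens [322.4 228.8]
51 seat [324.9 238. ] lens [324.8 228.3]
241 [223, 232, 239, 243, 245, 245, 245, 245, 245, 244, 235, 202, 171, 160, 167, 191, 197, 181, 177, 177, 183, 183, 181, 176, 167, 159, 146, 136, 140, 150, 147, 145, 146, 147, 146, 146, 143, 140, 138, 130, 107, 60, 28, 25, 28, 32, 38, 47, 53, 51]
243 [223, 234, 242, 245, 246, 246, 246, 246, 244, 229, 180, 156, 185, 210, 209, 212, 213, 209, 208, 209, 209, 209, 209, 209, 207, 206, 201, 189, 164, 139, 135, 137, 133, 124, 125, 125, 121, 118, 120, 121, 106, 61, 29, 26, 25, 28, 28, 28, 34, 46]
245 [209, 234, 243, 245, 246, 247, 246, 243, 235, 224, 191, 194, 206, 208, 209, 208, 207, 208, 207, 207, 209, 209, 2
[... 162 characters left out ...]
7, 247, 241, 220, 200, 206, 206, 202, 205, 208, 208, 207, 208, 210, 210, 208, 210, 209, 205, 205, 204, 204, 204, 196, 156, 133, 135, 141, 144, 145, 144, 146, 145, 146, 140, 116, 63, 30, 26, 27, 28, 23, 29, 28, 29]
249 [150, 167, 207, 223, 232, 241, 245, 246, 233, 179, 146, 166, 184, 182, 173, 177, 181, 182, 183, 185, 185, 182, 181, 178, 182, 192, 199, 207, 211, 204, 190, 161, 145, 138, 137, 139, 141, 143, 140, 126, 94, 46, 25, 24, 28, 29, 29, 27, 30, 30]
251 [196, 160, 127, 127, 144, 167, 191, 225, 236, 230, 212, 187, 152, 128, 124, 127, 131, 133, 137, 140, 140, 137, 131, 128, 126, 117, 116, 104, 106, 111, 117, 117, 120, 118, 117, 117, 107, 88, 78, 62, 41, 29, 31, 26, 25, 27, 27, 26, 28, 27]
```

```bash
python3 -m inch '[0.08,-0.16,0,0,0, 0.17,-0.32,0,0,0, 0.29,-0.5,0,0,0, 0.41,-0.7,0,0,0, 0.53,-0.88,0,0,0, 0.66,-1.07,0,0,0, 0.8,-1.25,0,0,0, 0.93,-1.42,0,0,0, 0.93,-1.42,0,0,0, 0.93,-1.42,0,0,0]'
python3 - <<'E'
from h import *
for a in (198,197,196,195,194,193,192): print(a);rows([(*pol(.085,a),.022)])
d=grab('scene','s5.png')
im=d['pixels'].astype(int)
for v in range(226,250,2): print(v,(im[v,296:344,0]).tolist())
E
```

```text
clock: 10.47
tcp_pos: [0.4478, -0.2636, 0.0235]
orientation: [-3.14, -0.0, 0.996]
contact_force: [0.6, -0.2, 0.0]
opening: 0.006
finger_force: 0.0
198
[-0.0, -0.03, 0.15]
197
[0.09, -0.14, 0.15]
196
[0.19, -0.25, 0.15]
195
[0.29, -0.37, 0.15]
194
[0.39, -0.47, 0.15]
193
[0.49, -0.58, 0.15]
192
[0.6, -0.69, 0.15]
226 [218, 218, 217, 207, 177, 133, 102, 98, 101, 98, 89, 85, 74, 45, 30, 38, 41, 45, 54, 61, 68, 70, 73, 72, 68, 63, 61, 58, 49, 43, 49, 61, 62, 63, 67, 74, 80, 83, 82, 84, 86, 89, 92, 91, 92, 92, 92, 93]
228 [218, 219, 218, 218, 211, 194, 171, 150, 124, 118, 127, 143, 142, 83, 30, 17, 21, 26, 25, 26, 29, 29, 33, 34, 31, 29, 27, 29, 25, 21, 25, 41, 51, 58, 62, 60, 60, 61, 65, 68, 67, 68, 69, 70, 72, 72, 70, 71]
230 [217, 218, 217, 217, 218, 218, 219, 216, 214, 218, 222, 229, 227, 189, 124, 68, 32, 21, 24, 21, 24, 24, 25, 22, 26, 22, 22, 23, 23, 20, 19, 23, 32, 54, 66, 64, 62, 68, 75, 71, 61, 59, 59, 60, 62, 59, 60, 60]
232 [218, 218, 218, 218, 219, 222, 228, 234, 238, 242, 243, 244, 245, 244, 238, 213, 173, 143, 126, 101, 78, 62, 59, 52, 47, 49, 47, 31, 29, 30, 29, 25, 27, 52
[... 1166 characters left out ...]
, 42, 31, 25, 25, 25, 28]
244 [246, 247, 247, 247, 246, 246, 246, 244, 237, 220, 187, 182, 177, 188, 201, 202, 204, 206, 206, 208, 208, 208, 208, 207, 204, 192, 162, 124, 90, 45, 26, 25, 27, 26, 26, 29, 32, 35, 38, 39, 38, 34, 32, 30, 23, 28, 29, 31]
246 [247, 247, 247, 247, 247, 246, 247, 247, 245, 236, 189, 134, 123, 139, 153, 165, 171, 179, 182, 183, 184, 184, 183, 180, 173, 160, 142, 126, 97, 47, 25, 25, 29, 30, 28, 27, 28, 29, 30, 31, 31, 32, 29, 32, 31, 32, 38, 44]
248 [247, 247, 247, 247, 247, 247, 247, 247, 240, 219, 176, 152, 141, 135, 131, 132, 134, 136, 137, 133, 133, 134, 135, 134, 133, 127, 120, 107, 76, 39, 23, 26, 27, 26, 27, 28, 26, 33, 35, 46, 47, 32, 24, 22, 20, 20, 29, 32]
```

```bash
python3 -m inch '[0.06,-0.1,0,0,0, 0.13,-0.18,0,0,0, 0.2,-0.26,0,0,0, 0.26,-0.33,0,0,0, 0.26,-0.33,0,0,0, 0.26,-0.33,0,0,0, 0.1,-0.1,0,0,0, -0.5,0.6,0,0,0, -1,1.2,0,0,0, -1,1.2,-3,0,0, -1,1.2,-6,0,0, -1,1.2,-9,0,0, -1,5,-11,0,0, -1,8.5,-11,0,0, -1,10,-11,0,0, -1,10,-11,0,0, -1,10,-11,0,0]'
python3 - <<'E'
from h import *
d=grab('scene','s6.png')
cv2.imwrite('pics/v6.png',cv2.resize(d['pixels'][190:265,280:380],None,fx=8,fy=8,interpolation=cv2.INTER_CUBIC))
E
```

```text
clock: 11.93
tcp_pos: [0.5265, -0.3274, 0.1331]
orientation: [-3.14, -0.0, 0.996]
contact_force: [-0.5, -0.2, -0.5]
opening: 0.002
finger_force: 0.0
```

View pics/v6.png

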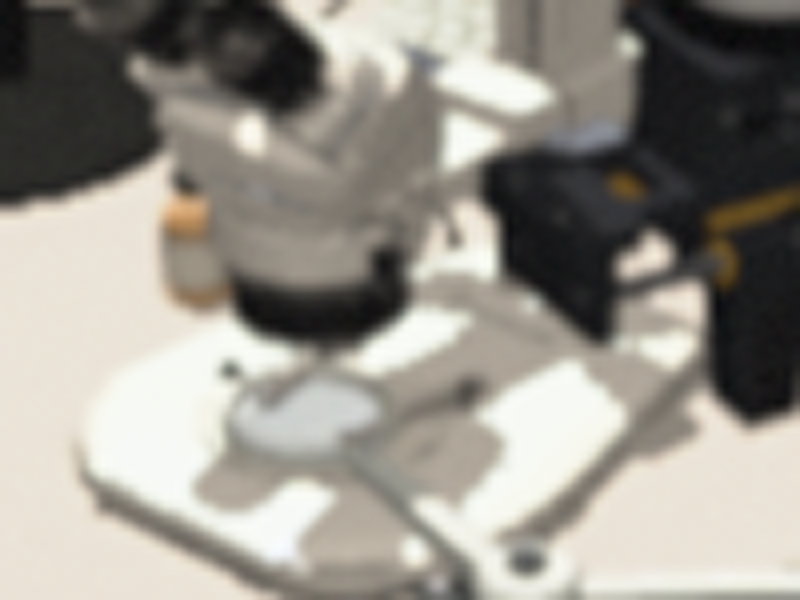

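The dish (centre about crop x 307) sits just left of the lens barrel (centre about 319). I'll measure both with masks.

```bash
cat > m.py <<'E'
from h import *
from sys import argv
im=np.mean([grab('scene')['pixels'].astype(float) for _ in range(4)],0).clip(0,255).astype(np.uint8)
c=cv2.resize(im[190:265,280:380],None,fx=8,fy=8,interpolation=cv2.INTER_CUBIC).astype(int)
b,g,r=c[...,0],c[...,1],c[...,2]
m=((b-r>-4)&(b>150)&(b<225)).astype(np.uint8); m[:370]=0; m[470:]=0; m[:,:200]=0; m[:,420:]=0
n,l,s,ce=cv2.connectedComponentsWithStats(m); k=1+s[1:,4].argmax(); print('dish',s[k],ce[k])
cn=max(cv2.findContours((l==k).astype(np.uint8),0,2)[0],key=len); hull=cv2.convexHull(cn); e=cv2.fitEllipse(hull); print('ellipse',e)
L=c.max(2)
mid=[]
for y in range(284,332,6):
    x=np.where(L[y,200:430]<90)[0]+200; mid.append((x.min(),x.max(),(x.min()+x.max())/2))
print('lens',mid)
# dish centre top ~z .034
f=K(grab('scene'))[0]; M=np.array(grab('scene')['world_to_cam'])
print('hub',np.round(proj(grab('scene'),[*H,.046]),1))
for y in (400,410,420,430): print(y,[(int(x),*c[y,x]) for x in range(200,420,8)])
E
python3 m.py
```

```text
dish [ 241  383  133   64 5181] [308.13240687 414.84751978]
ellipse ((306.4967041015625, 414.8898010253906), (59.12101364135742, 132.61622619628906), 82.81324768066406)
lens [(np.int64(230), np.int64(405), np.float64(317.5)), (np.int64(231), np.int64(407), np.float64(319.0)), (np.int64(232), np.int64(407), np.float64(319.5)), (np.int64(235), np.int64(405), np.float64(320.0)), (np.int64(237), np.int64(402), np.float64(319.5)), (np.int64(240), np.int64(397), np.float64(318.5)), (np.int64(245), np.int64(389), np.float64(317.0)), (np.int64(253), np.int64(380), np.float64(316.5))]
hub [345.1 258.8]
400 [(200, np.int64(237), np.int64(246), np.int64(246)), (208, np.int64(235), np.int64(245), np.int64(245)), (216, np.int64(235), np.int64(244), np.int64(245)), (224, np.int64(228), np.int64(239), np.int64(239)), (232, np.int64(195), np.int64(206), np.int64(207)), (240, np.int64(176), np.int64(184), np.int64(184)), (248, np.int64(185), np.int64(191), np.int64(191)), (256, np.int64(170), np.int64(176), np.int64(177)), (264, np.int64(142), np.int64(148), np.int64(150)), (272, np.int64(130), np.in
[... 4644 characters left out ...]
64(210), np.int64(207)), (320, np.int64(205), np.int64(211), np.int64(208)), (328, np.int64(201), np.int64(207), np.int64(205)), (336, np.int64(188), np.int64(194), np.int64(192)), (344, np.int64(171), np.int64(174), np.int64(174)), (352, np.int64(159), np.int64(163), np.int64(164)), (360, np.int64(146), np.int64(151), np.int64(154)), (368, np.int64(131), np.int64(137), np.int64(142)), (376, np.int64(124), np.int64(133), np.int64(135)), (384, np.int64(123), np.int64(132), np.int64(133)), (392, np.int64(123), np.int64(132), np.int64(135)), (400, np.int64(127), np.int64(138), np.int64(144)), (408, np.int64(135), np.int64(148), np.int64(156)), (416, np.int64(142), np.int64(156), np.int64(164))]
```

The dish centre is about 1.9 px, or 2.5° (about 6.5 mm), short of the lens axis. I'll re-enter on the same path and nudge 2.5° further, then come clear.

```bash
python3 -m inch '[0,-4,0,0,0, 0,-8.8,0,0,0, 0,-8.8,0,0,0, 0,-8.8,4,0,0, 0,-8.8,8,0,0, 0,-8.8,11,0,0, 0,-8.8,11,0,0, 0.4,-9.3,11,0,0, 0.8,-9.8,11,0,0, 1.1,-10.15,11,0,0, 1.26,-10.33,11,0,0, 1.36,-10.44,11,0,0, 1.45,-10.53,11,0,0, 1.52,-10.61,11,0,0, 1.52,-10.61,11,0,0, 1.52,-10.61,11,0,0]'
python3 -m inch '[-0.2,0.25,0,0,0, -0.8,0.9,0,0,0, -1.52,1.8,0,0,0, -1.52,1.8,-3,0,0, -1.52,1.8,-6,0,0, -1.52,1.8,-9,0,0, -1.5,5,-11,0,0, -1.5,8.5,-11,0,0, -1.5,10.6,-11,0,0, -1.5,10.6,-11,0,0, -1.5,10.6,-11,0,0]'
python3 m.py | head -3
python3 - <<'E'
from h import *
d=grab('scene'); t=grab('top')
a=cv2.resize(d['pixels'][190:265,280:380],None,fx=5,fy=5,interpolation=cv2.INTER_CUBIC)
b=cv2.resize(t['pixels'][175:300,290:390],None,fx=3,fy=3,interpolation=cv2.INTER_CUBIC)
cv2.imwrite('pics/v7.png',np.hstack([a,b]))
E
```

```text
clock: 13.67
tcp_pos: [0.4461, -0.2567, 0.024]
orientation: [3.141, 0.0, 0.996]
contact_force: [0.7, -1.7, 0.9]
opening: 0.005
finger_force: 0.6
clock: 14.58
tcp_pos: [0.5269, -0.3277, 0.1331]
orientation: [-3.141, -0.0, 0.995]
contact_force: [0.2, 0.8, 0.3]
opening: 0.004
finger_force: 0.0
dish [ 259  379  128   60 4921] [322.53180248 408.06949807]
ellipse ((321.1741027832031, 408.4080810546875), (55.737335205078125, 126.0361328125), 80.2199935913086)
lens [(np.int64(230), np.int64(405), np.float64(317.5)), (np.int64(231), np.int64(407), np.float64(319.0)), (np.int64(232), np.int64(407), np.float64(319.5)), (np.int64(235), np.int64(405), np.float64(320.0)), (np.int64(237), np.int64(402), np.float64(319.5)), (np.int64(240), np.int64(397), np.float64(318.5)), (np.int64(245), np.int64(389), np.float64(317.0)), (np.int64(253), np.int64(380), np.float64(316.5))]
```

View pics/v7.png

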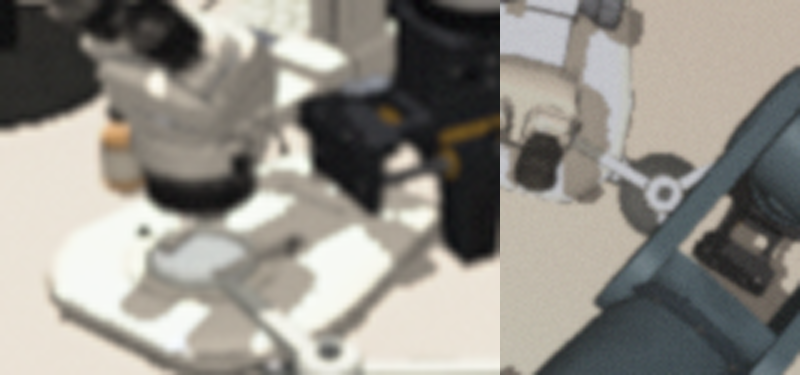

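The dish ellipse centre (x 321) now matches the lens axis at dish height (about 321). In the top view the dish spoke points at about 58.4°, which matches the foot's mark towards the lens. The hand is clear, so I'm handing in.

```bash
python3 -c "
from station import ctrl
print(ctrl.sign_off())"
```

```text
the job is handed in; nothing more can be done
None
```

The petri dish is centred under the lens to within what the cameras can resolve (about 2–3 mm), the hand is clear of everything, and the job was handed in at about 15 s; no verdict came back.

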